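Find the rocking pot cover and press it home

ROBOT

A 6-joint arm with a two-finger parallel gripper is mounted at the origin on a cart in front of the work surface, level with it; the furniture and walls round the work are solid. World frame = base frame: x ahead of the robot, y to its left, z up, the work surface at z = 0. Lengths are in m, angles in degrees, forces in N, time in s.
With the tool pointing down it reaches from about 0.3 to 0.75 m from the base axis. Payload 8.5 kg.
Tool frame: the origin (TCP) lies at the very end of the fingers, on their centre line; the grasp point (between the pads) lies 19 mm behind it; z points along the fingers, y is the line along which they close (so a half turn about z gives the same grasp; the last joint's range is limited). The gripper opens to 85 mm and grips with 20 to 120 N. Pads are 22 mm wide; open, the fingers measure 114 mm over their backs; the gripper's body (76 mm by 85 mm) begins 54 mm behind the grasp point. The pads swing forward as they close: fully open they stand 13 mm farther back than shut.
Start: joints at [-79.83, 21.807, 74.336, -0, 83.858, -12.336], TCP at [0.211, -0.508, 0.231] pointing down, gripper open.
Joint ranges: [-178.18, 178.18], [-50.72, 133.34], [12.68, 142.11], [-81.47, 261.47], [9.98, 163.14], [-165.26, 165.26]. Speed limits (degrees/s): [136.94, 136.94, 180, 180, 180, 180].

INTERFACE

Orientations are given as a 3x3 rotation matrix whose columns are the frame's x, y, z axes.
In Python, from station import bot gives the robot as it stands.
- The arm moves only by the tool apply_moves, never from a script. Its argument "moves" is a list of rows, each an object of numbers: "hand": the closure, from 0 (fully open) to 1 (shut); "tx", "ty", "tz": the shift along the tool's x, y, z in cm; "ax", "ay", "az": the turn, a rotation vector about the tool's x, y, z in degrees. In form: [{"hand": .., "tx": .., "ty": .., "tz": .., "ax": .., "ay": .., "az": ..}, ...]. A call has 1 to 5 rows; each row is the pose to reach, as a shift and turn from the pose commanded when the call began, along the tool's axes at that moment; what a row does not reach only later rows make up. A row lasts 1/8 s, in which the tool goes at most 62.5 mm and 10.7 degrees, less where a joint would pass 70% of its speed; a pose out of reach is approached as far as the arm can. A call with a gripper value outside its range is refused whole. The fingers move at their own pace and stop on an object; "grip_force" is the grip in N (left out, the last holds). Time passes only in rows, so rows that repeat a pose let the fingers close. It gives the time, the measured TCP pose, the force, the opening and the grip force at its end, in the units of the state.
- bot.observe(): the state, without advancing time (a new reading comes with each control period).
- bot.snapshot(name): name is "side" or "top" or "wrist"; returns the picture (420x560x3 uint8, red, green, blue); there is no depth.
- bot.camera_model(name): a dict with "fx", "fy", "cx", "cy" (pixels), "world_from_camera" (4x4, takes a point from camera to world coordinates). Camera axes: x right, y down, z forward; pixel columns grow to the right and rows downward; lengths in m; the calibration is good to about 2 mm. A picture is of the moment at which its call begins: read the wrist's pose just before it. camera_model takes no time and is no camera call; for the wrist camera it gives the pose at the moment of the call.
- bot.job_done(): hands the job in; it is judged then, once.
The state is a dict: "time_s": time; "qpos": joint angles; "dq": joint speeds; "effort": joint torques, N m; "position": TCP position; "tcp_rot": TCP orientation; "wrist_force": force on the tool from outside, world axes, zero at the start; "wrist_torque": the same for the moment, N m; "gripper_width": finger opening in m; "gripper_force": force on a finger pad.
Only numpy, scipy, OpenCV 4.12 (cv2) and the standard library are available. Lean on these libraries where they do the work, as an engineer would, in place of code of your own. Each camera call takes 0.05 s, during which the arm holds its last target. There are 200 camera calls.

TASK

One of the four covered glaze pots was not closed properly: press lightly near the edge of the covers, one after another, until you find the one that rocks, then press that cover down in the middle until it is fully home, and take the hand away. Only touch and press: never pull a cover up, do not press so hard that the thin pots could crack (40 N), and leave the egg cup, stamp, tape and bottle where they stand.

Things in the scene. Friction and masses are not known exactly. Their poses are not given: they have to be found in the camera images.
- cover_1: One of 4 identical dark grey press-on covers (88 mm wide disc, 16 mm skirt) on small white ramekins fixed to the counter; origin 5 mm below its flat top's centre, z up, top 40-50 mm above the counter. Pots differ in height by up to 6 mm and all covers look level, so only touch tells: a seated cover is rigid, the one unseated cover rocks when pressed near its edge.
- cover_2: One of 4 identical dark grey press-on covers (88 mm wide disc, 16 mm skirt) on small white ramekins fixed to the counter; origin 5 mm below its flat top's centre, z up, top 40-50 mm above the counter. A loose cover, pressed 25-33 mm from its centre on any side, sinks there 3-4 mm under 2-3 N against a soft spring, and comes back when let go.
- cover_3: One of 4 identical dark grey press-on covers (88 mm wide disc, 16 mm skirt) on small white ramekins fixed to the counter; origin 5 mm below its flat top's centre, z up, top 40-50 mm above the counter. The loose one may stand in any of the places: find it by pressing near the edge; the seated ones do not give at all.
- cover_4: One of 4 identical dark grey press-on covers (88 mm wide disc, 16 mm skirt) on small white ramekins fixed to the counter; origin 5 mm below its flat top's centre, z up, top 40-50 mm above the counter. To seat the loose cover takes 8-15 N straight down near its centre; it goes down 4.5 mm, stays down and rocks no more.
- egg_cup: white bisque egg cup, 56 mm across, 58 mm high, loose bystander; origin at the centre of its underside
- stamp: wooden pattern stamp with a knob, 27x27x54 mm, loose bystander; origin at the centre of its underside
- tape: roll of masking tape lying flat, 80 mm across, 24 mm high, loose bystander; origin at the centre of its underside
- bottle: green underglaze bottle with a nozzle, 37 mm across, 98 mm high, loose bystander; origin at the centre of its underside

How it is judged (in metres and radians):
On the way, in this order (a step that is already met when the one before it is completed fails the run):
1. the loose cover is found: pressed near its edge, it rocks by more than 0.04 rad (2.3 degrees) (angle between any of cover_1, cover_2, cover_3, cover_4's own z axis and vertical above 0.04 rad), for 0.1 s.
2. the loose cover is pressed home: gone down more than 3 mm and level (((distance of cover_1 from where it was at the start of the episode above 0.003 m and angle between cover_1's own z axis and vertical below 0.025 rad) or (distance of cover_2 from where it was at the start of the episode above 0.003 m and angle between cover_2's own z axis and vertical below 0.025 rad) or (distance of cover_3 from where it was at the start of the episode above 0.003 m and angle between cover_3's own z axis and vertical below 0.025 rad) or (distance of cover_4 from where it was at the start of the episode above 0.003 m and angle between cover_4's own z axis and vertical below 0.025 rad))), for 0.2 s.
At the end, for the whole second after the job is handed in: One cover has gone down by more than 3 mm from where it stood and stays there, all four covers are level within 0.025 rad, and the egg cup, stamp, tape and bottle are within 20 mm of where they stood (((distance of cover_1 from where it was at the start of the episode above 0.003 m and angle between cover_1's own z axis and vertical below 0.025 rad) or (distance of cover_2 from where it was at the start of the episode above 0.003 m and angle between cover_2's own z axis and vertical below 0.025 rad) or (distance of cover_3 from where it was at the start of the episode above 0.003 m and angle between cover_3's own z axis and vertical below 0.025 rad) or (distance of cover_4 from where it was at the start of the episode above 0.003 m and angle between cover_4's own z axis and vertical below 0.025 rad)) and angle between each of cover_1, cover_2, cover_3, cover_4's own z axis and vertical below 0.025 rad and distance of each of egg_cup, stamp, tape, bottle from where it was at the start of the episode below 0.02 m); the robot touches nothing.
It fails at once if a cover is pulled up or off: it moves more than 8 mm from where it was (distance of any of cover_1, cover_2, cover_3, cover_4 from where it was at the start of the episode above 0.008 m).
It fails at once if a cover is pressed with more than 40 N (contact force between the arm and cover_1 above 40 N or contact force between the arm and cover_2 above 40 N or contact force between the arm and cover_3 above 40 N or contact force between the arm and cover_4 above 40 N).
It fails at once if the egg cup, stamp, tape or bottle is moved more than 20 mm, which includes lifting or carrying it (distance of any of egg_cup, stamp, tape, bottle from where it was at the start of the episode above 0.02 m).
It also fails if it takes over 51 s, if anything falls off the work surface, if the arm or the gripper's body presses on something with over 40 N, if the wrist force passes 120 N, or if a joint passes its speed limit or range.

## Working session

There is one attempt and no reset: what is moved stays moved. The work goes in short steps, Python scripts to look and compute and a tool call to move; the robot and the scene stay as the last step left them, time stands still between calls to the robot, and variables do not carry over. Pictures are saved under pics/ and viewed, at most 10 in all, crops included, and the job is handed in when it is done.

Besides the shell and the picture viewer there is one more tool, called after "Call:" by a JSON object that holds its "op" and its "data". apply_moves: Moves the arm, as the interface text tells. Its arguments: {"type":"object","properties":{"moves":{"type":"array","items":{"type":"object","properties":{"hand":{"type":"number"},"tx":{"type":"number"},"ty":{"type":"number"},"tz":{"type":"number"},"ax":{"type":"number"},"ay":{"type":"number"},"az":{"type":"number"}}}},"grip_force":{"type":"number"}},"required":["moves"]}

```bash
mkdir -p pics; python3 - <<'E'
from station import bot
import cv2
for n in ("top","side"):
    im=bot.snapshot(n); cv2.imwrite(f"pics/{n}0.png",im[:,:,::-1])
    m=bot.camera_model(n); print(n,m["fx"],m["cx"],m["cy"],m["world_from_camera"])
s=bot.observe(); print(s)
E
```

```text
top 474.15830308827356 278.2405757234728 207.20803113752137 [[-0.02584616 -0.99506604  0.09578912  0.39072888]
 [-0.99962859  0.02489802 -0.01108044  0.07994637]
 [ 0.00864081 -0.09603993 -0.99533998  1.19565691]
 [ 0.          0.          0.          1.        ]]
side 496.64943950323834 283.0632051806493 207.97021781810486 [[-0.99880352 -0.00337558  0.04878652  0.46387211]
 [-0.0436705   0.51055021 -0.85873825  0.84357512]
 [-0.02200923 -0.85984132 -0.51008676  0.51876057]
 [ 0.          0.          0.          1.        ]]
{'time_s': 0.1, 'qpos': array([-7.98293779e+01,  2.18374846e+01,  7.43790590e+01,  1.03941510e-03,
        8.38584041e+01, -1.23353420e+01]), 'dq': array([ 0.03874002, -0.0574139 , -0.10056286, -0.03081809,  0.02860486,
        0.06304275]), 'effort': array([ 2.58225264e-03, -4.49221945e+01, -2.31657082e+01, -1.80774255e-04,
        3.66231281e-03, -2.55859095e-05]), 'position': array([ 0.21048785, -0.50784696,  0.23077815]), 'tcp_rot': array([[ 9.23840472e-01,  3.82777660e-01, -2.13227896e-04],
       [ 3.82777604e-01, -9.23839618e-01,  1.29071404e-03],
       [ 2.97068121e-04, -1.27403273e-03, -9.99999144e-01]]), 'wrist_force': array([-0.03954581, -0.48322124, -0.24316904]), 'wrist_torque': array([ 0.01601781, -0.03515959, -0.00711794]), 'gripper_force': 0.0, 'gripper_width': 0.0853876296065255}
```

View pics/top0.png

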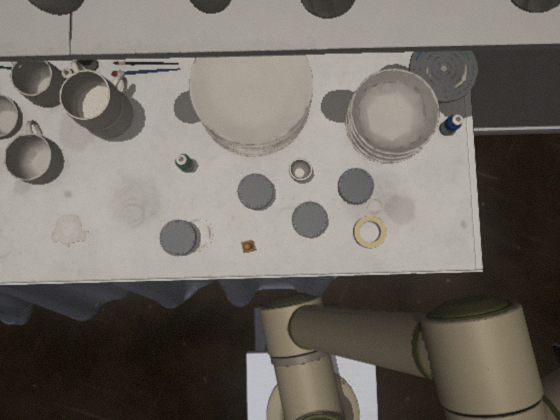

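View pics/side0.png

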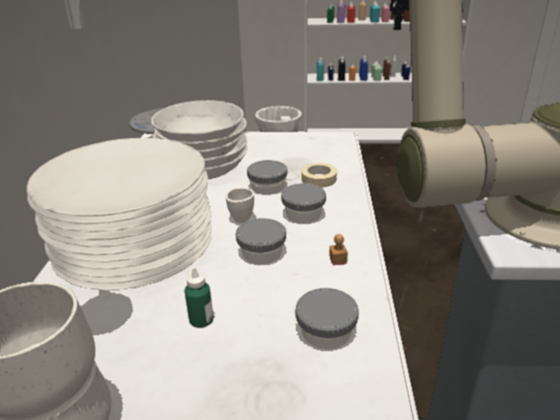

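The top view shows covers near (179,237), (256,191), (310,219) and (356,186). The bottle is at (183,161), the egg cup at (301,170), the stamp at (248,246) and the tape at (370,232). The side view confirms this, with a tall plate stack behind the row.

```bash
cat > h.py <<'E'
import numpy as np, cv2
from station import bot
def ray(m,u,v):
    T=m["world_from_camera"]; d=T[:3,:3]@np.array([(u-m["cx"])/m["fx"],(v-m["cy"])/m["fy"],1]); return T[:3,3],d
def onz(m,u,v,z):
    o,d=ray(m,u,v); return o+d*(z-o[2])/d[2]
def proj(m,p):
    T=m["world_from_camera"]; c=T[:3,:3].T@(np.array(p)-T[:3,3]); return np.array([m["fx"]*c[0]/c[2]+m["cx"],m["fy"]*c[1]/c[2]+m["cy"]])
def go(p):  # tool-axes shift in cm from the current pose to p
    s=bot.observe(); return (s["tcp_rot"].T@(np.array(p)-s["position"])*100).round(2), s["position"].round(4), s["wrist_force"].round(2)
E
python3 - <<'E'
from h import *
im=cv2.imread("pics/top0.png"); m=bot.camera_model("top"); ms=bot.camera_model("side")
hsv=cv2.cvtColor(im,cv2.COLOR_BGR2HSV)
mask=((hsv[...,2]>70)&(hsv[...,2]<135)&(hsv[...,1]<40)).astype(np.uint8); 
sid=cv2.imread("pics/side0.png"); hs=cv2.cvtColor(sid,cv2.COLOR_BGR2HSV)
print([im[v,u].tolist() for u,v in[(179,237),(256,191),(310,219),(356,186)]],[sid[v,u].tolist() for u,v in [(326,308),(262,233),(303,196),(267,172)]])
mask=cv2.morphologyEx(mask,cv2.MORPH_OPEN,np.ones((7,7)))
for c in cv2.findContours(mask,0,1)[0]:
    (u,v),(a,b),_=cv2.fitEllipse(c) if len(c)>5 else ((0,0),(0,0),0)
    if 28<a<48 and 28<b<48 and v>150: print("cov",u,v,a,b,onz(m,u,v,.045).round(4), proj(ms,onz(m,u,v,.045)))
for n,u,v,z in [("bottle",183,161,.05),("egg",301,170,.058),("stamp",248,246,.03),("tape",370,232,.024),("plates edge",250,152,.1),("bowl edge",385,160,.1),("plates rim",250,140,.16)]: print(n,onz(m,u,v,z).round(3))
E
```

```text
[[105, 105, 105], [108, 109, 109], [107, 107, 108], [101, 101, 101]] [[131, 132, 133], [131, 134, 134], [132, 134, 135], [131, 133, 134]]
cov 177.72398376464844 237.51806640625 35.582008361816406 36.719764709472656 [0.4339 0.3121 0.045 ] [328.37484717 305.01388845]
cov 309.6313781738281 219.51454162597656 35.33513259887695 36.04041290283203 [ 0.4695 -0.0085  0.045 ] [304.50620208 193.85933774]
cov 256.1678466796875 191.61611938476562 35.111629486083984 37.75853729248047 [0.5411 0.1201 0.045 ] [262.9421286  229.58861147]
cov 355.7147521972656 185.69334411621094 34.882694244384766 36.393707275390625 [ 0.5497 -0.1242  0.045 ] [267.82689974 167.84017626]
bottle [0.62  0.297 0.05 ]
egg [0.59  0.01  0.058]
stamp [0.409 0.143 0.03 ]
tape [ 0.436 -0.158  0.024]
plates edge [0.628 0.131 0.1  ]
bowl edge [ 0.601 -0.186  0.1  ]
plates rim [0.642 0.127 0.16 ]
```

```bash
python3 - <<'E'
from h import *
m=bot.camera_model("top"); ms=bot.camera_model("side")
sid=cv2.imread("pics/side0.png"); g=cv2.cvtColor(sid,cv2.COLOR_BGR2HSV)
T=cv2.inRange(g,(0,0,115),(180,30,150))
D=cv2.inRange(g,(0,0,60),(180,60,150))
P={"A":(177.7,237.5),"C":(309.6,219.5),"B":(256.2,191.6),"D":(355.7,185.7)}
for k,(u,v) in P.items():
    q=proj(ms,onz(m,u,v,.045)); col=sid[int(q[1])-25:int(q[1])+30,int(q[0]),1]
    print(k,q.round(1),[(int(q[1])-25+i,int(c)) for i,c in enumerate(col)][::1])
    print([proj(ms,onz(m,u,v,z))[1].round(1) for z in (.04,.05)])
print(go((.521,-.124,.09)))
E
```

```text
A [328.3 305. ] [(280, 237), (281, 237), (282, 237), (283, 237), (284, 238), (285, 238), (286, 238), (287, 214), (288, 160), (289, 131), (290, 127), (291, 131), (292, 133), (293, 133), (294, 132), (295, 132), (296, 133), (297, 133), (298, 133), (299, 133), (300, 131), (301, 133), (302, 132), (303, 132), (304, 133), (305, 132), (306, 132), (307, 133), (308, 132), (309, 132), (310, 133), (311, 131), (312, 132), (313, 132), (314, 132), (315, 132), (316, 132), (317, 131), (318, 132), (319, 131), (320, 132), (321, 132), (322, 132), (323, 133), (324, 132), (325, 132), (326, 134), (327, 135), (328, 131), (329, 124), (330, 108), (331, 90), (332, 78), (333, 67), (334, 65)]
[np.float64(308.2), np.float64(301.8)]
C [304.5 193.9] [(168, 218), (169, 219), (170, 219), (171, 221), (172, 223), (173, 221), (174, 195), (175, 147), (176, 109), (177, 101), (178, 98), (179, 95), (180, 95), (181, 95), (182, 103), (183, 119), (184, 128), (185, 133), (186, 133), (187, 133), (188, 133), (189, 134), (190, 134), (191, 134), (192, 133), (193, 133), (194, 133), (195, 134), (196, 133), (197, 134), (198, 134), (19
[... 1135 characters left out ...]
34), (150, 233), (151, 233), (152, 234), (153, 235), (154, 235), (155, 235), (156, 236), (157, 237), (158, 237), (159, 213), (160, 150), (161, 123), (162, 129), (163, 133), (164, 133), (165, 134), (166, 133), (167, 134), (168, 133), (169, 134), (170, 133), (171, 133), (172, 133), (173, 133), (174, 136), (175, 144), (176, 142), (177, 119), (178, 92), (179, 74), (180, 66), (181, 65), (182, 67), (183, 81), (184, 99), (185, 113), (186, 120), (187, 118), (188, 111), (189, 110), (190, 110), (191, 109), (192, 109), (193, 108), (194, 138), (195, 209), (196, 238)]
[np.float64(169.7), np.float64(165.9)]
(array([ 43.37, -23.56,  14.12]), array([ 0.2105, -0.5078,  0.2308]), array([-0.04, -0.48, -0.24]))
```

Call:
{"op": "apply_moves", "data": {"moves": [{"hand":1,"tx":6,"ty":-3},{"hand":1,"tx":12,"ty":-6},{"hand":1,"tx":18,"ty":-9,"tz":2},{"hand":1,"tx":24,"ty":-12,"tz":4},{"hand":1,"tx":30,"ty":-15,"tz":6}]}}

```text
$.moves[0]: bad value
```

Call:
{"op": "apply_moves", "data": {"moves": [{"hand":1,"tx":5,"ty":-3,"tz":0,"ax":0,"ay":0,"az":0},{"hand":1,"tx":10,"ty":-6,"tz":0,"ax":0,"ay":0,"az":0},{"hand":1,"tx":15,"ty":-9,"tz":2,"ax":0,"ay":0,"az":0},{"hand":1,"tx":20,"ty":-12,"tz":4,"ax":0,"ay":0,"az":0},{"hand":1,"tx":25,"ty":-15,"tz":6,"ax":0,"ay":0,"az":0}]}}

```text
time_s: 0.72
position: [0.3848, -0.2721, 0.1707]
tcp_rot: [[0.924, 0.382, 0.0], [0.382, -0.924, 0.0], [0.0, -0.0, -1.0]]
wrist_force: [0.5, -1.3, -0.6]
gripper_width: -0.0002
gripper_force: 0.0
```

Call:
{"op": "apply_moves", "data": {"moves": [{"hand":1,"tx":5,"ty":-2.3,"tz":2,"ax":0,"ay":0,"az":0},{"hand":1,"tx":10,"ty":-4.6,"tz":4,"ax":0,"ay":0,"az":0},{"hand":1,"tx":15,"ty":-7,"tz":6,"ax":0,"ay":0,"az":0},{"hand":1,"tx":18.2,"ty":-8.5,"tz":9,"ax":0,"ay":0,"az":0},{"hand":1,"tx":18.2,"ty":-8.5,"tz":11,"ax":0,"ay":0,"az":0}]}}

```text
time_s: 1.35
position: [0.5204, -0.1234, 0.0597]
tcp_rot: [[0.923, 0.386, -0.001], [0.386, -0.923, 0.001], [-0.001, -0.001, -1.0]]
wrist_force: [0.7, -0.3, -0.8]
gripper_width: -0.0001
gripper_force: 0.0
```

```bash
python3 - <<'E'
from h import *
im=bot.snapshot("wrist"); cv2.imwrite("pics/w1.png",im[:,:,::-1]); print(go((.521,-.124,.05)))
im=bot.snapshot("side"); cv2.imwrite("pics/s1.png",cv2.resize(im[100:280,180:420,::-1],None,fx=3,fy=3))
E
```

```text
(array([0.2 , 0.1 , 0.77]), array([ 0.5188, -0.1239,  0.0577]), array([-2.34,  0.11, -2.28]))
```

View pics/s1.png

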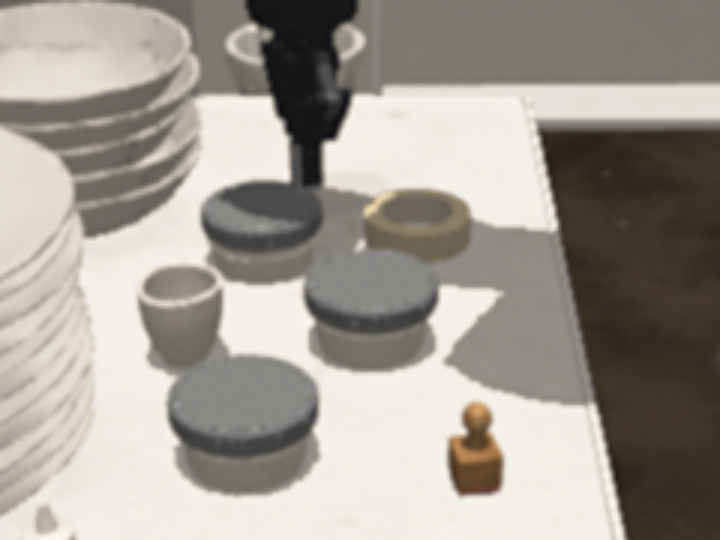

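The side crop shows the closed fingertips just above the robot-side edge of the farthest cover, near (305,185) in the crop, and clear of the bowls and tape. I'll go down slowly.

Call:
{"op": "apply_moves", "data": {"moves": [{"hand":1,"tx":0,"ty":0,"tz":0.3,"ax":0,"ay":0,"az":0},{"hand":1,"tx":0,"ty":0,"tz":0.6,"ax":0,"ay":0,"az":0},{"hand":1,"tx":0,"ty":0,"tz":0.6,"ax":0,"ay":0,"az":0}]}}

```text
time_s: 1.82
position: [0.5197, -0.126, 0.0557]
tcp_rot: [[0.924, 0.382, 0.001], [0.382, -0.924, -0.0], [0.0, 0.0, -1.0]]
wrist_force: [0.2, -0.1, 1.0]
gripper_width: 0.0001
gripper_force: 0.0
```

Call:
{"op": "apply_moves", "data": {"moves": [{"hand":1,"tx":0,"ty":0,"tz":0.1,"ax":0,"ay":0,"az":0},{"hand":1,"tx":0,"ty":0,"tz":0.1,"ax":0,"ay":0,"az":0}]}}

```text
time_s: 2.08
position: [0.5197, -0.1257, 0.0544]
tcp_rot: [[0.924, 0.383, 0.0], [0.383, -0.924, -0.0], [0.0, 0.0, -1.0]]
wrist_force: [-0.3, 0.8, -0.3]
gripper_width: 0.0003
gripper_force: 0.0
```

Call:
{"op": "apply_moves", "data": {"moves": [{"hand":1,"tx":0,"ty":0,"tz":0.1,"ax":0,"ay":0,"az":0},{"hand":1,"tx":0,"ty":0,"tz":0.1,"ax":0,"ay":0,"az":0}]}}

```text
time_s: 2.33
position: [0.5196, -0.1256, 0.0533]
tcp_rot: [[0.924, 0.383, -0.0], [0.383, -0.924, 0.0], [-0.0, -0.0, -1.0]]
wrist_force: [-0.2, 1.1, 0.1]
gripper_width: 0.0004
gripper_force: 0.0
```

Call:
{"op": "apply_moves", "data": {"moves": [{"hand":1,"tx":0,"ty":0,"tz":0.15,"ax":0,"ay":0,"az":0},{"hand":1,"tx":0,"ty":0,"tz":0.3,"ax":0,"ay":0,"az":0},{"hand":1,"tx":0,"ty":0,"tz":0.3,"ax":0,"ay":0,"az":0}]}}

```text
time_s: 2.7
position: [0.5196, -0.1256, 0.0502]
tcp_rot: [[0.924, 0.383, -0.0], [0.383, -0.924, 0.0], [-0.0, -0.0, -1.0]]
wrist_force: [0.2, 1.1, 0.2]
gripper_width: -0.0004
gripper_force: 0.0
```

Call:
{"op": "apply_moves", "data": {"moves": [{"hand":1,"tx":0,"ty":0,"tz":0.1,"ax":0,"ay":0,"az":0},{"hand":1,"tx":0,"ty":0,"tz":0.1,"ax":0,"ay":0,"az":0}]}}

```text
time_s: 2.95
position: [0.5197, -0.1256, 0.0493]
tcp_rot: [[0.924, 0.383, -0.0], [0.383, -0.924, 0.0], [-0.0, -0.0, -1.0]]
wrist_force: [0.4, -0.4, 0.9]
gripper_width: 0.0005
gripper_force: 0.0
```

Call:
{"op": "apply_moves", "data": {"moves": [{"hand":1,"tx":0,"ty":0,"tz":0.1,"ax":0,"ay":0,"az":0},{"hand":1,"tx":0,"ty":0,"tz":0.1,"ax":0,"ay":0,"az":0}]}}

```text
time_s: 3.2
position: [0.5197, -0.1256, 0.0483]
tcp_rot: [[0.924, 0.383, -0.0], [0.383, -0.924, 0.0], [-0.0, -0.0, -1.0]]
wrist_force: [-0.5, 0.6, 0.4]
gripper_width: -0.0003
gripper_force: 0.0
```

Call:
{"op": "apply_moves", "data": {"moves": [{"hand":1,"tx":0,"ty":0,"tz":0.1,"ax":0,"ay":0,"az":0},{"hand":1,"tx":0,"ty":0,"tz":0.1,"ax":0,"ay":0,"az":0}]}}

```text
time_s: 3.45
position: [0.5196, -0.1256, 0.0472]
tcp_rot: [[0.924, 0.383, -0.0], [0.383, -0.924, 0.0], [-0.0, -0.0, -1.0]]
wrist_force: [-0.5, -0.1, 0.6]
gripper_width: 0.0001
gripper_force: 0.0
```

Call:
{"op": "apply_moves", "data": {"moves": [{"hand":1,"tx":0,"ty":0,"tz":0.1,"ax":0,"ay":0,"az":0},{"hand":1,"tx":0,"ty":0,"tz":0.1,"ax":0,"ay":0,"az":0}]}}

```text
time_s: 3.7
position: [0.5196, -0.1256, 0.0462]
tcp_rot: [[0.924, 0.383, -0.0], [0.383, -0.924, 0.0], [-0.0, -0.0, -1.0]]
wrist_force: [-0.1, -0.0, -0.2]
gripper_width: -0.0002
gripper_force: 0.0
```

Call:
{"op": "apply_moves", "data": {"moves": [{"hand":1,"tx":0,"ty":0,"tz":0.1,"ax":0,"ay":0,"az":0},{"hand":1,"tx":0,"ty":0,"tz":0.1,"ax":0,"ay":0,"az":0}]}}

```text
time_s: 3.95
position: [0.5196, -0.1256, 0.0453]
tcp_rot: [[0.924, 0.383, -0.0], [0.383, -0.924, 0.0], [-0.0, -0.0, -1.0]]
wrist_force: [-0.6, 0.3, 0.3]
gripper_width: -0.0003
gripper_force: 0.1
```

Call:
{"op": "apply_moves", "data": {"moves": [{"hand":1,"tx":0,"ty":0,"tz":0.1,"ax":0,"ay":0,"az":0},{"hand":1,"tx":0,"ty":0,"tz":0.1,"ax":0,"ay":0,"az":0}]}}

```text
time_s: 4.2
position: [0.5197, -0.1256, 0.0443]
tcp_rot: [[0.924, 0.383, -0.0], [0.383, -0.924, -0.0], [-0.0, -0.0, -1.0]]
wrist_force: [-0.7, 0.7, -0.4]
gripper_width: -0.0003
gripper_force: 0.4
```

Call:
{"op": "apply_moves", "data": {"moves": [{"hand":1,"tx":0,"ty":0,"tz":0.1,"ax":0,"ay":0,"az":0},{"hand":1,"tx":0,"ty":0,"tz":0.1,"ax":0,"ay":0,"az":0}]}}

```text
time_s: 4.45
position: [0.5196, -0.1257, 0.0433]
tcp_rot: [[0.924, 0.383, -0.0], [0.383, -0.924, -0.0], [-0.0, -0.0, -1.0]]
wrist_force: [-1.3, -0.1, 1.4]
gripper_width: 0.0001
gripper_force: 0.8
```

Call:
{"op": "apply_moves", "data": {"moves": [{"hand":1,"tx":0,"ty":0,"tz":0.1,"ax":0,"ay":0,"az":0},{"hand":1,"tx":0,"ty":0,"tz":0.1,"ax":0,"ay":0,"az":0}]}}

```text
time_s: 4.7
position: [0.5196, -0.1257, 0.0423]
tcp_rot: [[0.924, 0.383, -0.0], [0.383, -0.924, -0.0], [-0.0, 0.0, -1.0]]
wrist_force: [-1.4, -1.4, 1.5]
gripper_width: 0.0002
gripper_force: 1.2
```

Call:
{"op": "apply_moves", "data": {"moves": [{"hand":1,"tx":0,"ty":0,"tz":0.05,"ax":0,"ay":0,"az":0},{"hand":1,"tx":0,"ty":0,"tz":0.05,"ax":0,"ay":0,"az":0}]}}

```text
time_s: 4.95
position: [0.5196, -0.1257, 0.0419]
tcp_rot: [[0.924, 0.383, -0.0], [0.383, -0.924, -0.0], [-0.0, 0.0, -1.0]]
wrist_force: [-2.8, -1.4, 4.9]
gripper_width: -0.0001
gripper_force: 2.0
```

```bash
python3 - <<'E'
from h import *
im=bot.snapshot("side"); cv2.imwrite("pics/s2.png",cv2.resize(im[130:210,230:350,::-1],None,fx=6,fy=6)); 
for _ in range(3): bot.snapshot("side"); s=bot.observe(); print(s["wrist_force"],s["wrist_torque"],s["position"])
E
```

```text
[-2.31066776 -1.68062662  3.48348103] [-0.18914738  0.42091419  0.01987602] [ 0.51959099 -0.12567132  0.04190517]
[-2.59995238 -1.20227985  3.79539215] [-0.22078023  0.52109331 -0.00068293] [ 0.51960626 -0.1256887   0.04188127]
[-2.70623844  0.3837619   4.7725696 ] [-0.23985413  0.4462377   0.00538569] [ 0.51958476 -0.12566404  0.04186866]
```

View pics/s2.png

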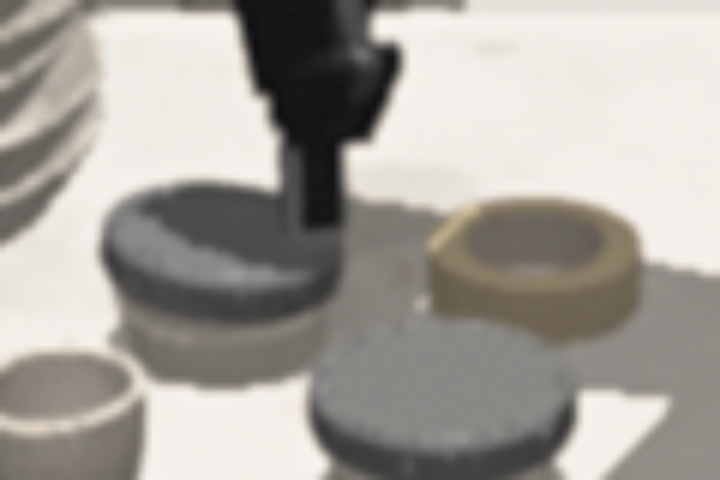

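In the crop, the farthest cover (100–340, 180–320) is clearly tilted down on its right side under the fingertip. The force also grew softly over about 3.5 mm, so this is the loose cover. I'll lift, move over its centre and press.

Call:
{"op": "apply_moves", "data": {"moves": [{"hand":1,"tx":0,"ty":0,"tz":-0.7,"ax":0,"ay":0,"az":0},{"hand":1,"tx":0,"ty":0,"tz":-1.5,"ax":0,"ay":0,"az":0},{"hand":1,"tx":1.4,"ty":0.5,"tz":-1.5,"ax":0,"ay":0,"az":0},{"hand":1,"tx":2.8,"ty":1.0,"tz":-1.5,"ax":0,"ay":0,"az":0},{"hand":1,"tx":2.8,"ty":1.0,"tz":-1.5,"ax":0,"ay":0,"az":0}]}}

```text
time_s: 5.78
position: [0.55, -0.1241, 0.0571]
tcp_rot: [[0.924, 0.383, 0.001], [0.383, -0.924, -0.0], [0.001, 0.001, -1.0]]
wrist_force: [0.1, 0.1, 0.2]
gripper_width: 0.0003
gripper_force: 0.0
```

Call:
{"op": "apply_moves", "data": {"moves": [{"hand":1,"tx":0,"ty":0,"tz":0.3,"ax":0,"ay":0,"az":0},{"hand":1,"tx":0,"ty":0,"tz":0.6,"ax":0,"ay":0,"az":0},{"hand":1,"tx":0,"ty":0,"tz":0.9,"ax":0,"ay":0,"az":0},{"hand":1,"tx":0,"ty":0,"tz":0.9,"ax":0,"ay":0,"az":0}]}}

```text
time_s: 6.28
position: [0.5491, -0.1241, 0.0475]
tcp_rot: [[0.924, 0.383, -0.001], [0.383, -0.924, 0.0], [-0.0, -0.0, -1.0]]
wrist_force: [0.2, -0.4, 0.2]
gripper_width: 0.0001
gripper_force: 0.0
```

```bash
python3 - <<'E'
from h import *
print(go((.55,-.124,.045)))
im=bot.snapshot("side"); cv2.imwrite("pics/s3.png",cv2.resize(im[130:210,230:350,::-1],None,fx=6,fy=6))
E
```

```text
(array([0.09, 0.02, 0.25]), array([ 0.5491, -0.1241,  0.0475]), array([ 0.15, -0.39,  0.22]))
```

View pics/s3.png

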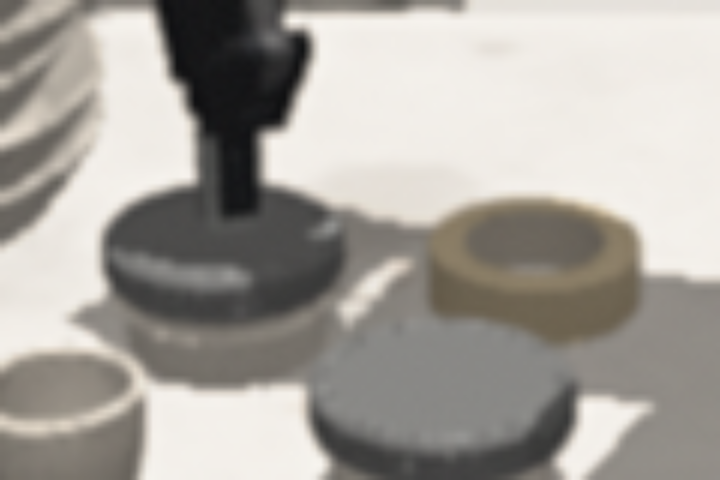

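The cover came back level when released. The tip is at about (235,218) in the crop and the cover's top is centred near (224,232). I'll check the centring by projecting both.

```bash
python3 - <<'E'
from h import *
ms=bot.camera_model("side"); p=bot.observe()["position"]
f=lambda q:((proj(ms,q)-[230,130])*6).round(0)
print(f(p),f((.549,-.124,.0455)))
c=np.array([.5497,-.1242,.0455]); print([f(c+np.array(d)*.044) for d in [(1,0,0),(-1,0,0),(0,1,0),(0,-1,0)]])
im=bot.snapshot("top"); cv2.imwrite("pics/t3.png",im[:,:,::-1])
E
```

```text
[228. 220.] [229. 226.]
[array([106., 226.]), array([349., 226.]), array([218., 281.]), array([235., 174.])]
```

Call:
{"op": "apply_moves", "data": {"moves": [{"hand":1,"tx":0.1,"ty":-0.2,"tz":0.1,"ax":0,"ay":0,"az":0},{"hand":1,"tx":0.1,"ty":-0.2,"tz":0.1,"ax":0,"ay":0,"az":0}]}}

```text
time_s: 6.62
position: [0.5495, -0.1217, 0.0468]
tcp_rot: [[0.924, 0.383, -0.0], [0.383, -0.924, 0.0], [-0.0, -0.0, -1.0]]
wrist_force: [-0.2, 0.8, 0.3]
gripper_width: -0.0002
gripper_force: 0.0
```

Call:
{"op": "apply_moves", "data": {"moves": [{"hand":1,"tx":0,"ty":0,"tz":0.1,"ax":0,"ay":0,"az":0},{"hand":1,"tx":0,"ty":0,"tz":0.1,"ax":0,"ay":0,"az":0}]}}

```text
time_s: 6.88
position: [0.5495, -0.1219, 0.0458]
tcp_rot: [[0.924, 0.383, -0.0], [0.383, -0.924, 0.0], [-0.0, -0.0, -1.0]]
wrist_force: [0.1, 0.2, 0.2]
gripper_width: -0.0
gripper_force: 0.0
```

Call:
{"op": "apply_moves", "data": {"moves": [{"hand":1,"tx":0,"ty":0,"tz":0.05,"ax":0,"ay":0,"az":0},{"hand":1,"tx":0,"ty":0,"tz":0.05,"ax":0,"ay":0,"az":0}]}}

```text
time_s: 7.12
position: [0.5495, -0.122, 0.0454]
tcp_rot: [[0.924, 0.383, 0.0], [0.383, -0.924, -0.0], [0.0, 0.0, -1.0]]
wrist_force: [0.6, 0.4, -0.3]
gripper_width: -0.0003
gripper_force: 0.2
```

Contact is at about 45.5 mm. I'll press in small steps.

Call:
{"op": "apply_moves", "data": {"moves": [{"hand":1,"tx":0,"ty":0,"tz":0.05,"ax":0,"ay":0,"az":0},{"hand":1,"tx":0,"ty":0,"tz":0.05,"ax":0,"ay":0,"az":0}]}}

```text
time_s: 7.38
position: [0.5496, -0.122, 0.0452]
tcp_rot: [[0.924, 0.383, 0.0], [0.383, -0.924, -0.0], [0.0, 0.0, -1.0]]
wrist_force: [-1.3, -0.3, 5.4]
gripper_width: 0.0
gripper_force: 2.5
```

Call:
{"op": "apply_moves", "data": {"moves": [{"hand":1,"tx":0,"ty":0,"tz":0.05,"ax":0,"ay":0,"az":0},{"hand":1,"tx":0,"ty":0,"tz":0.05,"ax":0,"ay":0,"az":0}]}}

```text
time_s: 7.62
position: [0.5496, -0.122, 0.045]
tcp_rot: [[0.924, 0.383, 0.001], [0.383, -0.924, -0.0], [0.0, 0.001, -1.0]]
wrist_force: [-1.9, 1.6, 7.1]
gripper_width: 0.0003
gripper_force: 3.5
```

Call:
{"op": "apply_moves", "data": {"moves": [{"hand":1,"tx":0,"ty":0,"tz":0.05,"ax":0,"ay":0,"az":0},{"hand":1,"tx":0,"ty":0,"tz":0.05,"ax":0,"ay":0,"az":0}]}}

```text
time_s: 7.88
position: [0.5496, -0.122, 0.0445]
tcp_rot: [[0.924, 0.383, 0.001], [0.383, -0.924, -0.0], [0.0, 0.001, -1.0]]
wrist_force: [-1.2, 1.3, 7.0]
gripper_width: -0.0001
gripper_force: 3.7
```

Call:
{"op": "apply_moves", "data": {"moves": [{"hand":1,"tx":0,"ty":0,"tz":0.05,"ax":0,"ay":0,"az":0},{"hand":1,"tx":0,"ty":0,"tz":0.05,"ax":0,"ay":0,"az":0}]}}

```text
time_s: 8.12
position: [0.5496, -0.122, 0.044]
tcp_rot: [[0.924, 0.383, 0.001], [0.383, -0.924, -0.0], [0.0, 0.001, -1.0]]
wrist_force: [-2.4, -0.2, 6.7]
gripper_width: -0.0002
gripper_force: 3.7
```

Call:
{"op": "apply_moves", "data": {"moves": [{"hand":1,"tx":0,"ty":0,"tz":0.05,"ax":0,"ay":0,"az":0},{"hand":1,"tx":0,"ty":0,"tz":0.1,"ax":0,"ay":0,"az":0},{"hand":1,"tx":0,"ty":0,"tz":0.1,"ax":0,"ay":0,"az":0}]}}

```text
time_s: 8.5
position: [0.5496, -0.122, 0.0431]
tcp_rot: [[0.924, 0.383, 0.001], [0.383, -0.924, -0.0], [0.0, 0.001, -1.0]]
wrist_force: [-1.6, 0.2, 7.2]
gripper_width: 0.0004
gripper_force: 3.7
```

Call:
{"op": "apply_moves", "data": {"moves": [{"hand":1,"tx":0,"ty":0,"tz":0.05,"ax":0,"ay":0,"az":0},{"hand":1,"tx":0,"ty":0,"tz":0.1,"ax":0,"ay":0,"az":0},{"hand":1,"tx":0,"ty":0,"tz":0.1,"ax":0,"ay":0,"az":0}]}}

```text
time_s: 8.88
position: [0.5496, -0.1219, 0.042]
tcp_rot: [[0.924, 0.383, 0.001], [0.383, -0.924, -0.0], [0.0, 0.001, -1.0]]
wrist_force: [-1.4, 0.4, 7.1]
gripper_width: -0.0001
gripper_force: 3.8
```

Call:
{"op": "apply_moves", "data": {"moves": [{"hand":1,"tx":0,"ty":0,"tz":0.05,"ax":0,"ay":0,"az":0},{"hand":1,"tx":0,"ty":0,"tz":0.05,"ax":0,"ay":0,"az":0}]}}

```text
time_s: 9.12
position: [0.5496, -0.122, 0.0416]
tcp_rot: [[0.924, 0.383, 0.001], [0.383, -0.924, -0.0], [0.0, 0.001, -1.0]]
wrist_force: [-1.7, 0.5, 7.0]
gripper_width: 0.0003
gripper_force: 3.8
```

The cover is sliding down at a steady force of about 7 N and should bottom out near 41 mm.

Call:
{"op": "apply_moves", "data": {"moves": [{"hand":1,"tx":0,"ty":0,"tz":0.05,"ax":0,"ay":0,"az":0},{"hand":1,"tx":0,"ty":0,"tz":0.05,"ax":0,"ay":0,"az":0}]}}

```text
time_s: 9.38
position: [0.5496, -0.122, 0.0411]
tcp_rot: [[0.924, 0.383, 0.001], [0.383, -0.924, -0.0], [0.0, 0.001, -1.0]]
wrist_force: [-2.7, 1.1, 8.3]
gripper_width: -0.0001
gripper_force: 3.8
```

Call:
{"op": "apply_moves", "data": {"moves": [{"hand":1,"tx":0,"ty":0,"tz":0.05,"ax":0,"ay":0,"az":0},{"hand":1,"tx":0,"ty":0,"tz":0.05,"ax":0,"ay":0,"az":0}]}}

```text
time_s: 9.62
position: [0.5496, -0.122, 0.0408]
tcp_rot: [[0.924, 0.383, 0.001], [0.383, -0.924, -0.0], [0.001, 0.001, -1.0]]
wrist_force: [-2.7, 1.2, 10.5]
gripper_width: -0.0
gripper_force: 4.9
```

Call:
{"op": "apply_moves", "data": {"moves": [{"hand":1,"tx":0,"ty":0,"tz":0.05,"ax":0,"ay":0,"az":0},{"hand":1,"tx":0,"ty":0,"tz":0.05,"ax":0,"ay":0,"az":0}]}}

```text
time_s: 9.88
position: [0.5497, -0.122, 0.0407]
tcp_rot: [[0.924, 0.383, 0.001], [0.383, -0.924, -0.001], [0.001, 0.001, -1.0]]
wrist_force: [-3.9, 1.1, 14.6]
gripper_width: 0.0
gripper_force: 6.8
```

The force climbed to 14.6 N with almost no travel, after 4.7 mm of sinking, so the cover is home. I'll take the hand away.

Call:
{"op": "apply_moves", "data": {"moves": [{"hand":1,"tx":0,"ty":0,"tz":-0.5,"ax":0,"ay":0,"az":0},{"hand":1,"tx":0,"ty":0,"tz":-3,"ax":0,"ay":0,"az":0},{"hand":1,"tx":0,"ty":0,"tz":-8,"ax":0,"ay":0,"az":0},{"hand":1,"tx":-5,"ty":0,"tz":-13,"ax":0,"ay":0,"az":0},{"hand":1,"tx":-10,"ty":0,"tz":-15,"ax":0,"ay":0,"az":0}]}}

```text
time_s: 10.5
position: [0.4568, -0.1607, 0.1912]
tcp_rot: [[0.923, 0.384, 0.002], [0.384, -0.923, -0.002], [0.002, 0.003, -1.0]]
wrist_force: [-0.1, -0.1, 0.5]
gripper_width: -0.0003
gripper_force: 0.0
```

```bash
python3 - <<'E'
from h import *
im=bot.snapshot("side")[:,:,::-1]; a=cv2.imread("pics/side0.png")
f=lambda i:cv2.resize(i[130:260,210:370],None,fx=2.4,fy=2.4)
cv2.imwrite("pics/s4.png",np.hstack([f(a),f(im)])); print(go((0,0,0))[1:])
E
```

```text
(array([ 0.4526, -0.1622,  0.1934]), array([ 0.52, -0.98,  3.5 ]))
```

View pics/s4.png

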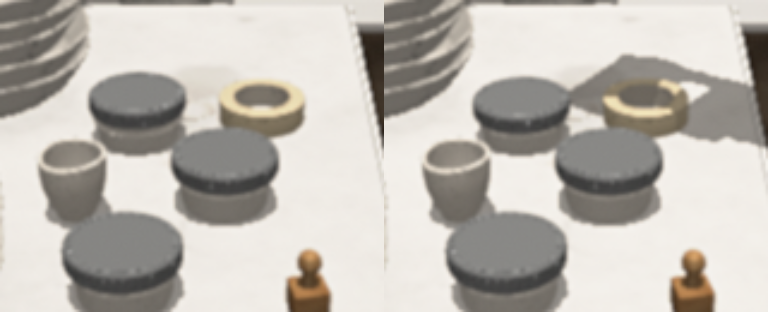

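Comparing before (left) with now (right), the farthest cover's rear edge has gone from row 73 to row 78. It sits lower and level, nothing else has moved, and the hand is clear.

```bash
python3 -c "
from station import bot
print(bot.job_done())"
```

```text
the job is handed in; nothing more can be done
None
```

I found the loose cover, the farthest one at about x 0.55, y -0.12 m, and pressed it fully home (about 4.7 mm down, measured force at most about 15 N); the hand is clear, the last picture shows the egg cup, stamp and tape unmoved (the bottle was out of frame, but the arm never went near it), and the job is handed in with no verdict shown.

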